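# Make up two trainee kits in the blue and yellow trays

### The job

Make up two trainee kits from the stock lying round the two trays: the red felt-covered weight and the black loupe go in the blue tray, the green felt-covered weight and the white bottle with the blue cap go in the yellow tray. In each tray lay the weight flat in the rectangular recess and stand the other thing upright in the round recess, all down on the recess floor; set things down, do not drop them. Leave the dropper bottle, the brown bottle, the green-capped tube and the slide box standing where they are.

Things in the scene. Friction and masses are not known exactly. Their poses are not given: they have to be found in the camera images.
- red_weight: felt-covered steel weight, a plain dull red block 34 x 56 x 22 mm with a pale band around it, the one near the trays (a like one far to the left, out of reach, is not meant), 0.3 to 0.55 kg, lying flat. Origin: centre of its underside; x along the 34 mm side (grasp across this), y along the 56 mm side, z up
- green_weight: felt-covered steel weight, a plain dark green block 34 x 56 x 22 mm with a pale band around it, the one near the trays (a like one far to the left, out of reach, is not meant), 0.3 to 0.55 kg, lying flat. Origin: centre of its underside; x along the 34 mm side (grasp across this), y along the 56 mm side, z up
- loupe: stand loupe, a black waisted round barrel 42 mm in diameter and 42 mm tall, standing upright, about 0.06 kg. Origin: centre of its underside, z up along its axis. (Near the right-hand stock stands the room's open wooden box, whose raised lid is 0.20 m high and fills x = 0.54 to 0.64, y = -0.17 to 0.105; keep the hand and wrist clear of it.)
- white_bottle: white round bottle with a blue cap and a blue-banded label, standing upright: body 44 mm in diameter up to about 75 mm height and then a narrowing shoulder, cap 28 mm in diameter, 102 mm tall in all, about 0.16 kg. Origin: centre of its underside, z up along its axis
- tray_blue: blue kit tray, a flat 70 x 154 x 10 mm blue plastic block fixed to the table. Origin: centre of its underside; x across its width, y along its length, z up. Two recesses open upward, both 7 mm deep (their floors are 3 mm above the table): a rectangular one, 50 mm (x) by 72 mm (y), centred at y = -35 mm, and a round one, 58 mm in diameter, centred at y = +39 mm
- tray_yellow: yellow kit tray, a flat 70 x 154 x 10 mm yellow plastic block fixed to the table. Origin: centre of its underside; x across its width, y along its length, z up. Two recesses open upward, both 7 mm deep (their floors are 3 mm above the table): a rectangular one, 50 mm (x) by 72 mm (y), centred at y = -35 mm, and a round one, 58 mm in diameter, centred at y = +39 mm
- dropper_bottle: small brown glass bottle with a black rubber dropper, 38 mm in diameter, 127 mm tall. Not part of either kit: leave it where it is. Origin: centre of its underside, z up
- brown_bottle: brown bottle with a black cap, 52 mm in diameter, 106 mm tall. Not part of either kit: leave it where it is. Origin: centre of its underside, z up
- green_tube: clear sample tube with a green cap, 30 mm in diameter at the cap, 62 mm tall. Not part of either kit: leave it where it is. Origin: centre of its underside, z up
- slide_box: closed dark blue slide box, 63 x 86 x 30 mm, lying flat. Not part of either kit: leave it where it is. Origin: centre of its underside, z up

How it is judged (in metres and radians):
At the end, for the whole second after the job is handed in: Red weight and loupe in the blue tray, green weight and white bottle in the yellow tray, weights in the rectangular and the others in the round recess: within 13 mm of the recess centre along tray x and y, underside at most 6.5 mm above the tray's underside, tilt under 0.12 rad, at rest (x of red_weight in the frame of tray_blue between -0.013 and 0.013 m and y of red_weight in the frame of tray_blue between -0.048 and -0.022 m and z of each of red_weight, loupe in the frame of tray_blue below 0.0065 m and angle between each of red_weight, loupe, green_weight, white_bottle's own z axis and vertical below 0.12 rad and linear speed of each of red_weight, loupe, green_weight, white_bottle below 0.02 m/s and angular speed of each of red_weight, loupe, green_weight, white_bottle below 0.2 rad/s and x of loupe in the frame of tray_blue between -0.013 and 0.013 m and y of loupe in the frame of tray_blue between 0.026 and 0.052 m and x of green_weight in the frame of tray_yellow between -0.013 and 0.013 m and y of green_weight in the frame of tray_yellow between -0.048 and -0.022 m and z of each of green_weight, white_bottle in the frame of tray_yellow below 0.0065 m and x of white_bottle in the frame of tray_yellow between -0.013 and 0.013 m and y of white_bottle in the frame of tray_yellow between 0.026 and 0.052 m); the robot touches nothing.
It fails at once if the dropper bottle, brown bottle, green-capped tube or slide box is moved more than 30 mm or knocked over (distance of any of dropper_bottle, brown_bottle, green_tube, slide_box from where it was at the start of the episode above 0.03 m or angle between any of dropper_bottle, brown_bottle, green_tube, slide_box's own z axis and vertical above 0.5 rad).
It fails at once if a kit thing is dropped: it moves faster than 0.5 m/s, more than 30 mm above the table, without being held ((linear speed of red_weight above 0.5 m/s and height (world z) of red_weight above 0.03 m and contact force between the fingers and red_weight below 0.05 N) or (linear speed of loupe above 0.5 m/s and height (world z) of loupe above 0.03 m and contact force between the fingers and loupe below 0.05 N) or (linear speed of green_weight above 0.5 m/s and height (world z) of green_weight above 0.03 m and contact force between the fingers and green_weight below 0.05 N) or (linear speed of white_bottle above 0.5 m/s and height (world z) of white_bottle above 0.03 m and contact force between the fingers and white_bottle below 0.05 N)).
It also fails if it takes over 112 s, if anything falls off the work surface, if the arm or the gripper's body presses on something with over 40 N, if the wrist force passes 120 N, or if a joint passes its speed limit or range.

### The arm

A 6-joint arm with a two-finger parallel gripper is mounted at the origin on a cart in front of the work surface, level with it; the furniture and walls round the work are solid. World frame = base frame: x ahead of the robot, y to its left, z up, the work surface at z = 0. Lengths are in mm, angles in rad, forces in N, time in s.
With the tool pointing down it reaches from about 275 to 825 mm from the base axis. Payload 4.9 kg.
Tool frame: the origin (TCP) lies at the very end of the fingers, on their centre line; the grasp point (between the pads) lies 19 mm behind it; z points along the fingers, y is the line along which they close (so a half turn about z gives the same grasp; the last joint's range is limited). The gripper opens to 85 mm and grips with 20 to 120 N. Pads are 22 mm wide; open, the fingers measure 114 mm over their backs; the gripper's body (76 mm by 85 mm) begins 54 mm behind the grasp point. The pads swing forward as they close: fully open they stand 13 mm farther back than shut.
Start: joints at [-1.306, 0.326, -0.193, 1.052, 0, 1.437], TCP at [213.585, -506.853, 231.281] pointing down, gripper open.
Joint ranges: [-2.65, 2.65], [-0.97, 1.79], [-1.3, 1.35], [-1.93, 2.1], [-1.47, 1.37], [-3.14, 3.14]. Speed limits (rad/s): [2.57, 2.57, 3.14, 3.14, 3.14, 3.14].

### API

Orientations are given as a unit quaternion [x, y, z, w].
In Python, from workcell import manip gives the robot as it stands. The module is installed in compiled form; this text tells all that it offers.
- The arm moves only by the tool move_arm, never from a script. Its argument "rows" is a list of rows, each an object of numbers: "x", "y", "z": the shift along the tool's x, y, z in mm; "roll": the turn about the tool's z in rad. A call has 1 to 5 rows; each row is the pose to reach, as a shift and turn from the pose commanded when the call began, along the tool's axes at that moment; what a row does not reach only later rows make up. A row lasts 1/12 s, in which the tool goes at most 41.7 mm and 7.16 degrees, less where a joint would pass 70% of its speed; a pose out of reach is approached as far as the arm can. A call with a gripper value outside its range is refused whole. "grip" is the opening, from 0 (shut) to 1 (fully open), set as the call begins (left out, the last holds). The fingers move at their own pace and stop on an object; "grip_force" is the grip in N (left out, the last holds). Time passes only in rows, so rows that repeat a pose let the fingers close. It gives the time, the measured TCP pose, the force, the opening and the grip force at its end, in the units of the state.
- manip.state(): the state, without advancing time (a new reading comes with each control period).
- manip.read_camera(name): name is "side" or "top" or "wrist"; returns a dict with "pixels" (480x640x3 uint8, red, green, blue), "fx", "fy", "cx", "cy" (pixels), "cam_to_world" (4x4, takes a point from camera to world coordinates); the wrist camera has in their place "tool_from_camera" (4x4, takes a point from camera to tool coordinates, whose origin is the TCP and whose axes are the flange's). Camera axes: x right, y up, looking along -z (the intrinsics and any distortion apply to the point x, -y, -z); pixel columns grow to the right and rows downward; lengths in mm; the calibration is good to about 2 mm. A picture is of the moment at which its call begins: read the wrist's pose just before it. There is no depth.
- manip.job_done(): hands the job in; it is judged then, once.
Trained networks look in a picture, given as the dict that the camera call returned (one of the last four; its "shot" number tells which), for a name from the list of things; names that differ only in an ending like _2 or _b are one class to them, and where a whole thing is asked for, a point or a joint stands for the part that bears it (a point fixed in the world has none). Each returns a list of dicts, best first, with "conf" (0 to 1); they miss things now and then, are a little off and sometimes report something else, mostly with a low value. They report only what shows in the picture. A call takes as long as a camera call.
- manip.spot_in(picture, label): "at" ([x, y, z] in mm, in the coordinates of the camera as it stood for that picture, good to about 4 mm: the middle of the surface that is visible of it).
- manip.spot_point(picture, label): "at" ([x, y, z] in mm, in the coordinates of the camera as it stood for that picture, good to about 4 mm: a listed point, or the origin of a listed thing).
The state is a dict: "clock": time; "qpos": joint angles; "dq": joint speeds; "joint_torque": joint torques, N m; "position": TCP position; "eef_rot": TCP orientation; "contact_force": force on the tool from outside, world axes, zero at the start; "torque": the same for the moment, N m; "width": finger opening in mm; "grasp_force": force on a finger pad.
Only numpy, scipy, OpenCV 4.12 (cv2) and the standard library are available. Lean on these libraries where they do the work, as an engineer would, in place of code of your own. Each camera call takes 0.05 s, during which the arm holds its last target. There are 200 camera calls.

## Working session

There is one attempt and no reset: what is moved stays moved. The work goes in short steps, Python scripts to look and compute and a tool call to move; the robot and the scene stay as the last step left them, time stands still between calls to the robot, and variables do not carry over. Pictures are saved under pics/ and viewed, at most 18 in all, crops included, and the job is handed in when it is done.

Besides the shell and the picture viewer there is one more tool, called after "Call:" in YAML: its name, and indented under it one key for each argument. move_arm: Moves the arm, as the interface text tells. Its arguments: {"type":"object","properties":{"rows":{"type":"array"},"grip":{"type":"number"},"grip_force":{"type":"number"}},"required":["rows"]}

```bash
mkdir -p pics; cat > h.py <<'E'
import numpy as np, cv2
from workcell import manip
from scipy.spatial.transform import Rotation as R
def T(s):
    M=np.eye(4); M[:3,:3]=R.from_quat(s['eef_rot']).as_matrix(); M[:3,3]=s['position']; return M
def shot(name,save=None):
    s=manip.state(); p=manip.read_camera(name)
    C=np.array(p['cam_to_world']) if 'cam_to_world' in p else T(s)@np.array(p['tool_from_camera'])
    if save: cv2.imwrite('pics/'+save,np.array(p['pixels'])[:,:,::-1])
    return p,C
def w(C,a): return (C@np.r_[a,1])[:3]
def ray(p,C,u,v,z):
    d=C[:3,:3]@np.array([(u-p['cx'])/p['fx'],-(v-p['cy'])/p['fy'],-1]); o=C[:3,3]
    return o+d*(z-o[2])/d[2]
names='red_weight green_weight loupe white_bottle tray_blue tray_yellow dropper_bottle brown_bottle green_tube slide_box'.split()
E
python3 - <<'E'
from h import *
s=manip.state(); print(s)
for c in ['top','side']:
    p,C=shot(c,c+'0.png'); print(c,p.keys(),p['fx'],p['cx'],p['cy']);print(C.round(2))
    for n in names:
        for f in (manip.spot_point,):
            print(n,[(w(C,d['at']).round(0).tolist(),round(d['conf'],2)) for d in f(p,n)[:3]])
E
```

```text
{'clock': 0.0, 'qpos': array([-1.30622020e+00,  3.26937380e-01, -1.93627703e-01,  1.05198604e+00,
        2.99302839e-05,  1.43659418e+00]), 'dq': array([ 0.00104241, -0.00024377,  0.00318761, -0.00088286, -0.00018159,
       -0.00014122]), 'joint_torque': array([ 6.71793509e-05, -4.43398690e+01,  2.62439704e+01,  1.56183599e-02,
       -1.24619187e-04,  1.66581602e-07]), 'position': array([ 213.42103656, -506.25448034,  230.48874167]), 'eef_rot': array([ 9.80187380e-01,  1.98070518e-01, -4.22211704e-05, -8.76510669e-04]), 'contact_force': array([-0.64654846, -0.52068216, -0.07251335]), 'torque': array([ 0.00454711, -0.03735868,  0.0208314 ]), 'grasp_force': 0.0, 'width': 85.46862810237165}
top dict_keys(['pixels', 'fx', 'fy', 'cx', 'cy', 'cam_to_world', 'shot']) 565.8479766600808 322.48116307537174 239.27765233026005
[[ 3.00000e-02  9.90000e-01 -1.10000e-01  3.95110e+02]
 [-1.00000e+00  2.00000e-02 -2.00000e-02  3.59560e+02]
 [-2.00000e-02  1.10000e-01  9.90000e-01  1.09044e+03]
 [ 0.00000e+00  0.00000e+00  0.00000e+00  1.00000e+00]]
red_weight [([414.0, 516.0, -1.0], 0.73), ([551.0
[... 529 characters left out ...]
cx', 'cy', 'cam_to_world', 'shot']) 556.4861753173623 316.365110176586 237.8887165569591
[[-1.00000e+00 -2.00000e-02  4.00000e-02  5.51400e+02]
 [ 4.00000e-02 -4.70000e-01  8.80000e-01  1.23143e+03]
 [ 1.00000e-02  8.80000e-01  4.70000e-01  5.21470e+02]
 [ 0.00000e+00  0.00000e+00  0.00000e+00  1.00000e+00]]
red_weight [([552.0, 427.0, 0.0], 0.57)]
green_weight [([480.0, 420.0, -1.0], 0.48)]
loupe [([682.0, 176.0, -0.0], 0.68)]
white_bottle [([605.0, 179.0, -2.0], 0.75)]
tray_blue [([395.0, 303.0, 1.0], 0.67)]
tray_yellow [([577.0, 327.0, -2.0], 0.78)]
dropper_bottle [([415.0, 517.0, 2.0], 0.93)]
brown_bottle [([501.0, 538.0, -2.0], 0.6)]
green_tube []
slide_box [([314.0, 456.0, 2.0], 0.96)]
```

View pics/top0.png

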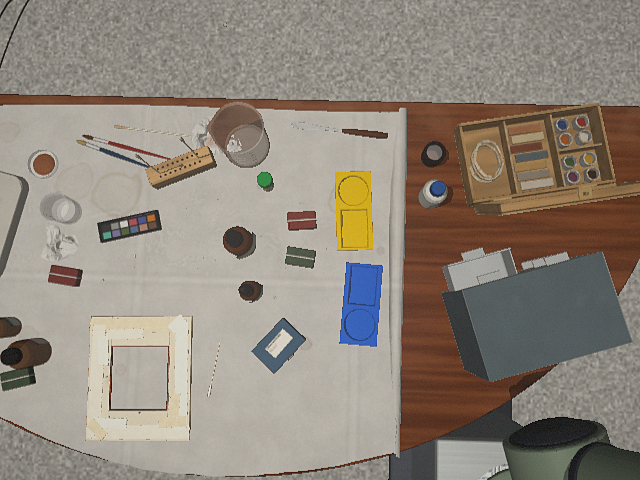

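View pics/side0.png

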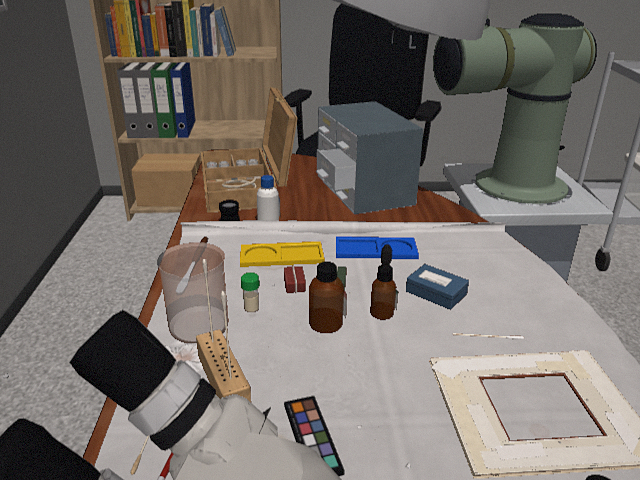

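The trays sit at px (353,210) and (361,305). The red weight is at (302,220) and green at (300,257), both with their long sides along world y. The bottle is at (433,193) and the loupe at (433,153). A drawer cabinet stands between the arm and the work. Next I'll refine positions by colour segmentation.

```bash
cat >> h.py <<'E'
def blob(p,C,box,lo,hi,z):
    x0,y0,x1,y1=box; im=np.array(p['pixels'])[y0:y1,x0:x1]
    h=cv2.cvtColor(im,cv2.COLOR_RGB2HSV); m=cv2.inRange(h,np.array(lo),np.array(hi))
    m=cv2.morphologyEx(m,cv2.MORPH_CLOSE,np.ones((7,7)))
    c=max(cv2.findContours(m,cv2.RETR_EXTERNAL,cv2.CHAIN_APPROX_NONE)[0],key=cv2.contourArea)[:,0]
    P=np.array([ray(p,C,a+x0,b+y0,z)[:2] for a,b in c],np.float32)
    (cx,cy),(a,b),t=cv2.minAreaRect(P)
    if a<b: t+=90;a,b=b,a
    return (round(cx,1),round(cy,1)),(round(a),round(b)),'long axis deg',round((t+90)%180-90,1)
def go(x,y,z,yaw):  # shift needed; yaw = world angle of tool x, deg
    s=manip.state(); M=T(s); d=M[:3,:3].T@(np.array([x,y,z])-M[:3,3])
    cur=np.degrees(np.arctan2(M[1,0],M[0,0])); r=-((yaw-cur+180)%360-180)
    print('at',M[:3,3].round(1),'yaw',cur.round(1),'-> shift',d.round(1),'roll',np.radians(r).round(3))
E
python3 - <<'E'
from h import *
p,C=shot('top')
print('Y',blob(p,C,(325,160,385,258),(20,120,80),(35,255,255),10))
print('B',blob(p,C,(325,255,395,355),(105,120,60),(125,255,255),10))
print('R',blob(p,C,(280,205,322,235),(165,60,30),(180,255,255),22),blob(p,C,(280,205,322,235),(0,60,30),(8,255,255),22))
print('G',blob(p,C,(280,242,322,272),(50,30,20),(95,255,130),22))
for u,v,z in [(463,375,0),(490,380,175),(443,293,175),(605,253,175),(630,340,175)]: print(ray(p,C,u,v,z).round())
go(480,380,340,90)
E
```

```text
Y ((576.1, 323.7), (154, 70), 'long axis deg', 2.9)
B ((396.6, 305.9), (153, 70), 'long axis deg', -3.7)Traceback (most recent call last):
  File "<stdin>", line 5, in <module>
  File "h.py", line 20, in blob
    c=max(cv2.findContours(m,cv2.RETR_EXTERNAL,cv2.CHAIN_APPROX_NONE)[0],key=cv2.contourArea)[:,0]
      ~~~^^^^^^^^^^^^^^^^^^^^^^^^^^^^^^^^^^^^^^^^^^^^^^^^^^^^^^^^^^^^^^^^^^^^^^^^^^^^^^^^^^^^
ValueError: max() iterable argument is empty
```

Call:
move_arm:
  rows:
    - {"z":-40}
    - {"z":-80}
    - {"z":-120}
    - {"z":-120,"roll":-0.12}
  grip: 0.6

```text
invalid input at $.rows[0]: expected keys x, y, z, roll
```

Call:
move_arm:
  rows:
    - {"x":0,"y":0,"z":-40,"roll":0}
    - {"x":0,"y":0,"z":-80,"roll":-0.1}
    - {"x":0,"y":0,"z":-120,"roll":-0.22}
  grip: 0.6

```text
clock: 1.4
position: [213.4, -506.1, 352.2]
eef_rot: [0.952, 0.307, 0.0, -0.001]
contact_force: [1.4, -2.1, 0.5]
width: 52.2
grasp_force: 0.0
```

```bash
python3 - <<'E'
from h import *
p,C=shot('top')
for n,b in [('R',(280,205,322,235)),('G',(280,242,322,272))]:
    im=np.array(p['pixels']); print(n,blob(p,C,b,(0,0,0),(180,255,130),22), cv2.cvtColor(im,cv2.COLOR_RGB2HSV)[(b[1]+b[3])//2+5,(b[0]+b[2])//2])
for u,v,z in [(463,375,0),(490,380,175),(443,293,175),(605,253,175)]: print(ray(p,C,u,v,z).round())
go(480,380,350,90)
E
```

```text
R ((551.4, 422.8), (56, 36), 'long axis deg', -84.8) [  4 122 119]
G ((478.6, 423.7), (55, 40), 'long axis deg', 82.0) [42 43 88]
[269. 111.   0.]
[282. 109. 175.]
[417. 183. 175.]
[488. -77. 175.]
at [ 214.2 -509.1  361.3] yaw 36.0 -> shift [ 738.  -562.7    2.4] roll -0.942
```

Call:
move_arm:
  rows:
    - {"x":31,"y":-24,"z":0,"roll":0}
    - {"x":62,"y":-48,"z":0,"roll":0}
    - {"x":93,"y":-72,"z":0,"roll":0}
    - {"x":124,"y":-96,"z":0,"roll":0}
    - {"x":155,"y":-120,"z":0,"roll":0}

```text
clock: 1.87
position: [270.3, -317.5, 351.2]
eef_rot: [0.953, 0.304, 0.0, 0.0]
contact_force: [0.9, -0.4, 0.1]
width: 51.3
grasp_force: 0.0
```

Call:
move_arm:
  rows:
    - {"x":31,"y":-24,"z":0,"roll":0}
    - {"x":62,"y":-48,"z":0,"roll":0}
    - {"x":93,"y":-72,"z":0,"roll":0}
    - {"x":124,"y":-96,"z":0,"roll":0}
    - {"x":155,"y":-120,"z":0,"roll":0}

```text
clock: 2.28
position: [326.9, -129.8, 351.5]
eef_rot: [0.953, 0.304, 0.0, 0.0]
contact_force: [0.6, -0.7, -0.1]
width: 51.1
grasp_force: 0.0
```

Call:
move_arm:
  rows:
    - {"x":31,"y":-24,"z":0,"roll":-0.12}
    - {"x":62,"y":-48,"z":0,"roll":-0.24}
    - {"x":93,"y":-72,"z":0,"roll":-0.36}
    - {"x":124,"y":-96,"z":0,"roll":-0.48}
    - {"x":155,"y":-120,"z":0,"roll":-0.6}

```text
clock: 2.7
position: [383.7, 58.2, 351.7]
eef_rot: [0.818, 0.575, 0.0, 0.0]
contact_force: [1.2, -1.2, 0.0]
width: 51.4
grasp_force: 0.0
```

```bash
python3 - <<'E'
from h import *
go(510,330,330,90)
E
```

```text
at [383.7  58.2 351.7] yaw 70.2 -> shift [298.5  26.6  21.8] roll -0.346
```

Call:
move_arm:
  rows:
    - {"x":40,"y":4,"z":5,"roll":-0.1}
    - {"x":80,"y":8,"z":10,"roll":-0.22}
    - {"x":120,"y":12,"z":15,"roll":-0.34}
    - {"x":160,"y":16,"z":20,"roll":-0.346}
    - {"x":200,"y":20,"z":22,"roll":-0.346}

```text
clock: 3.12
position: [471.5, 239.1, 328.6]
eef_rot: [0.709, 0.705, -0.0, 0.0]
contact_force: [1.4, -0.3, 0.3]
width: 51.2
grasp_force: 0.0
```

Call:
move_arm:
  rows:
    - {"x":35,"y":-31,"z":0,"roll":0}
    - {"x":70,"y":-31,"z":0,"roll":0}
    - {"x":100,"y":-31,"z":0,"roll":0}
    - {"x":100,"y":-31,"z":0,"roll":0}
    - {"x":100,"y":-31,"z":0,"roll":0}

```text
clock: 3.53
position: [440.4, 338.4, 328.7]
eef_rot: [0.708, 0.706, -0.0, 0.0]
contact_force: [-0.1, -0.1, -0.7]
width: 51.2
grasp_force: 0.0
```

```bash
python3 - <<'E'
from h import *
p,C=shot('wrist','w1.png'); print(C.round(2), p['fx'],p['cx'],p['cy'])
for n in names[:6]: print(n,[(w(C,d['at']).round(0).tolist(),round(d['conf'],2)) for d in manip.spot_point(p,n)[:3]])
go(551,424,60,90)
E
```

```text
[[ 1.0000e+00  0.0000e+00  0.0000e+00  4.3978e+02]
 [-0.0000e+00  9.6000e-01  2.7000e-01  4.0770e+02]
 [ 0.0000e+00 -2.7000e-01  9.6000e-01  4.7260e+02]
 [ 0.0000e+00  0.0000e+00  0.0000e+00  1.0000e+00]] 372.9821386181203 324.1305191232352 234.75446835772271
red_weight [([550.0, 423.0, 3.0], 0.66)]
green_weight [([485.0, 421.0, 3.0], 0.62)]
loupe [([685.0, 173.0, 2.0], 0.86)]
white_bottle [([611.0, 173.0, 3.0], 0.79)]
tray_blue [([397.0, 308.0, -1.0], 0.62)]
tray_yellow [([578.0, 323.0, 3.0], 0.85)]
at [441.2 336.2 329.6] yaw 89.6 -> shift [ 88.6 108.9 269.7] roll -0.008
```

View pics/w1.png

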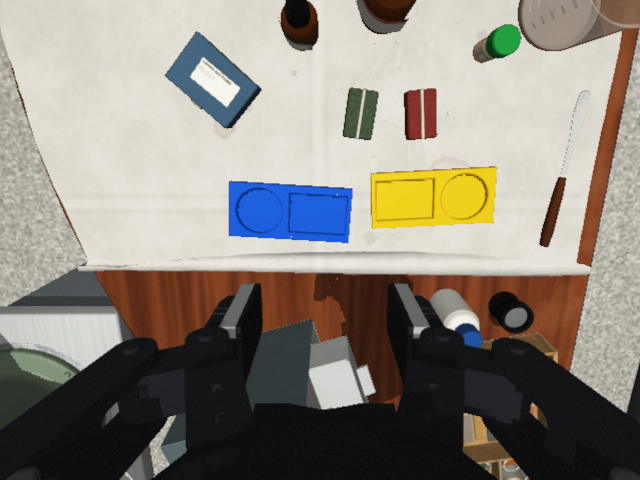

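The wrist view shows the red weight at (421,113), green at (360,113), the blue tray at (291,211) and yellow at (434,197), with nothing between the weights.

```bash
python3 - <<'E'
from h import *
p,C=shot('wrist')
print('Y',blob(p,C,(360,155,510,240),(20,120,80),(35,255,255),10))
print('B',blob(p,C,(220,170,360,250),(105,120,60),(125,255,255),10))
print('R',blob(p,C,(395,80,445,145),(0,0,0),(180,255,130),20))
print('G',blob(p,C,(335,80,385,145),(0,0,0),(180,255,130),20))
E
```

```text
Y ((575.5, 324.2), (154, 70), 'long axis deg', 2.8)
B ((395.6, 306.3), (153, 70), 'long axis deg', -3.7)
R ((550.7, 423.5), (54, 36), 'long axis deg', -85.8)
G ((481.2, 424.6), (55, 34), 'long axis deg', 82.2)
```

Call:
move_arm:
  rows:
    - {"x":18,"y":22,"z":28,"roll":-0.05}
    - {"x":36,"y":44,"z":56,"roll":-0.07}
    - {"x":54,"y":66,"z":84,"roll":-0.077}
    - {"x":72,"y":88,"z":112,"roll":-0.077}
    - {"x":88,"y":109,"z":140,"roll":-0.077}

```text
clock: 4.35
position: [551.8, 424.9, 188.2]
eef_rot: [0.682, 0.732, 0.0, 0.0]
contact_force: [0.2, -0.3, -0.3]
width: 51.2
grasp_force: 0.0
```

Call:
move_arm:
  rows:
    - {"x":0,"y":0,"z":38,"roll":0}
    - {"x":0,"y":0,"z":76,"roll":0}
    - {"x":0,"y":0,"z":105,"roll":0}
    - {"x":0,"y":0,"z":125,"roll":0}
    - {"x":0,"y":0,"z":130,"roll":0}

```text
clock: 4.77
position: [548.0, 422.2, 54.4]
eef_rot: [0.682, 0.731, -0.004, -0.001]
contact_force: [-0.9, -1.3, -0.8]
width: 51.0
grasp_force: 0.0
```

```bash
python3 - <<'E'
from h import *
go(551,423.5,8,94)
p,C=shot('wrist','w2.png')
E
```

```text
at [548.  422.2  54.4] yaw 94.0 -> shift [ 1.2  3.4 46.4] roll 0.0
```

View pics/w2.png

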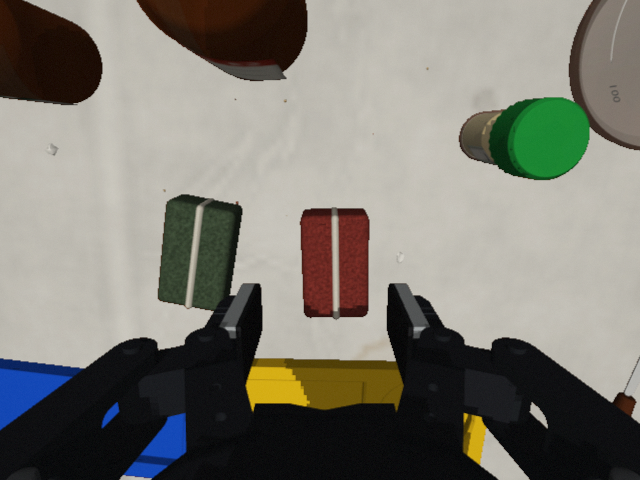

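Red is centred at px (335,262) between the pads, about 3 mm to the right, so I'm descending with that correction.

Call:
move_arm:
  rows:
    - {"x":1,"y":3.4,"z":20,"roll":0}
    - {"x":1,"y":3.4,"z":36,"roll":0}
    - {"x":1,"y":3.4,"z":44,"roll":0}
    - {"x":1,"y":3.4,"z":46,"roll":0}
    - {"x":1,"y":3.4,"z":46,"roll":0}

```text
clock: 5.23
position: [554.1, 425.8, 14.1]
eef_rot: [0.682, 0.732, 0.0, 0.0]
contact_force: [-1.0, -0.6, 0.4]
width: 51.2
grasp_force: 0.0
```

```bash
python3 - <<'E'
from h import *
go(551,423.5,8,94)
E
```

```text
at [554.1 425.8  14.1] yaw 94.1 -> shift [-2.1 -3.3  6.1] roll 0.001
```

Call:
move_arm:
  rows:
    - {"x":-2,"y":-3,"z":6,"roll":0}
    - {"x":-2,"y":-3,"z":6,"roll":0}
  grip: 0
  grip_force: 70

```text
clock: 5.4
position: [551.8, 423.9, 8.7]
eef_rot: [0.682, 0.732, 0.001, 0.0]
contact_force: [1.1, 0.2, -3.7]
width: 32.0
grasp_force: 72.2
```

Call:
move_arm:
  rows:
    - {"x":0,"y":0,"z":0,"roll":0}
    - {"x":0,"y":0,"z":0,"roll":0}
    - {"x":0,"y":0,"z":0,"roll":0}
    - {"x":0,"y":0,"z":0,"roll":0}
    - {"x":0,"y":0,"z":0,"roll":0}

```text
clock: 5.82
position: [551.5, 423.9, 8.5]
eef_rot: [0.682, 0.732, 0.001, 0.0]
contact_force: [-1.4, -0.1, 5.6]
width: 31.9
grasp_force: 73.4
```

Call:
move_arm:
  rows:
    - {"x":0,"y":0,"z":-4,"roll":0}
    - {"x":0,"y":0,"z":-10,"roll":0}
    - {"x":0,"y":0,"z":-20,"roll":0}
    - {"x":0,"y":0,"z":-40,"roll":0}
    - {"x":0,"y":0,"z":-40,"roll":0}

```text
clock: 6.23
position: [552.7, 424.8, 51.0]
eef_rot: [0.682, 0.732, 0.002, 0.001]
contact_force: [1.5, 1.3, -2.3]
width: 31.7
grasp_force: 72.3
```

```bash
python3 - <<'E'
from h import *
p,C=shot('wrist','w3.png')
go(430.5,304,100,176.3); print(manip.state()['grasp_force'],manip.state()['contact_force'])
E
```

```text
at [552.5 424.6  49.7] yaw 94.1 -> shift [-111.5 -130.1  -51.1] roll -1.435
72.28307962417603 [ 1.11171773 -0.24708354 -3.51156997]
```

View pics/w3.png

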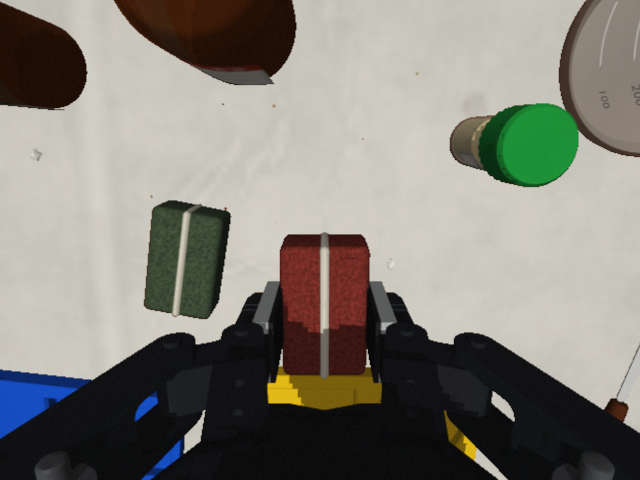

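Red is held and hangs level between the pads at px (325,305). Now carrying it to the blue tray.

Call:
move_arm:
  rows:
    - {"x":-15,"y":-15,"z":-35,"roll":0}
    - {"x":-40,"y":-45,"z":-50,"roll":-0.1}
    - {"x":-65,"y":-75,"z":-51,"roll":-0.22}
    - {"x":-90,"y":-105,"z":-51,"roll":-0.34}
    - {"x":-111.5,"y":-130,"z":-51,"roll":-0.46}

```text
clock: 6.7
position: [426.3, 301.2, 97.6]
eef_rot: [0.494, 0.869, -0.001, -0.001]
contact_force: [-0.8, -1.1, -4.7]
width: 32.2
grasp_force: 72.2
```

Call:
move_arm:
  rows:
    - {"x":0,"y":0,"z":0,"roll":-0.12}
    - {"x":0,"y":0,"z":0,"roll":-0.24}
    - {"x":0,"y":0,"z":0,"roll":-0.36}
    - {"x":0,"y":0,"z":0,"roll":-0.48}
    - {"x":0,"y":0,"z":0,"roll":-0.6}

```text
clock: 7.12
position: [428.7, 302.8, 97.8]
eef_rot: [0.215, 0.977, -0.0, -0.0]
contact_force: [0.1, -0.5, -4.1]
width: 32.3
grasp_force: 72.2
```

Call:
move_arm:
  rows:
    - {"x":0,"y":0,"z":10,"roll":-0.12}
    - {"x":0,"y":0,"z":25,"roll":-0.24}
    - {"x":0,"y":0,"z":40,"roll":-0.375}
    - {"x":0,"y":0,"z":40,"roll":-0.375}
    - {"x":0,"y":0,"z":40,"roll":-0.375}

```text
clock: 7.53
position: [427.9, 302.5, 57.3]
eef_rot: [0.034, 0.999, -0.001, -0.001]
contact_force: [-0.6, 0.2, -3.0]
width: 32.1
grasp_force: 72.1
```

```bash
python3 - <<'E'
from h import *
p,C=shot('wrist','w4.png')
go(430.5,304,14,176.3); print(manip.state()['grasp_force'],manip.state()['contact_force'])
E
```

```text
at [428.8 302.9  58.2] yaw 176.1 -> shift [-1.7  1.2 44.2] roll -0.003
72.11805582046509 [ 0.60377145  0.0834675  -2.99975166]
```

View pics/w4.png

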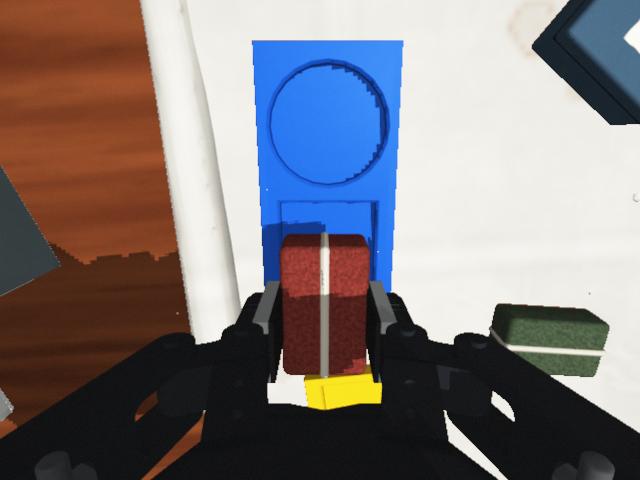

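The weight is in line with the tray and its far edge lies inside the rectangular recess, so I'm lowering it.

Call:
move_arm:
  rows:
    - {"x":-1.5,"y":1,"z":15,"roll":0}
    - {"x":-1.5,"y":1,"z":28,"roll":0}
    - {"x":-1.5,"y":1,"z":36,"roll":0}
    - {"x":-1.5,"y":1,"z":40,"roll":0}
    - {"x":-1.5,"y":1,"z":40,"roll":0}

```text
clock: 8.0
position: [430.3, 303.8, 18.0]
eef_rot: [0.033, 0.999, -0.0, -0.0]
contact_force: [0.4, -0.2, -4.3]
width: 32.1
grasp_force: 72.2
```

Call:
move_arm:
  rows:
    - {"x":0,"y":0,"z":3,"roll":0}
    - {"x":0,"y":0,"z":5,"roll":0}
    - {"x":0,"y":0,"z":5,"roll":0}

```text
clock: 8.25
position: [430.9, 304.1, 13.5]
eef_rot: [0.033, 0.999, 0.0, 0.0]
contact_force: [-0.0, -0.3, -3.1]
width: 32.5
grasp_force: 72.2
```

```bash
python3 - <<'E'
from h import *
go(430.5,304,12,176.3); print(manip.state()['grasp_force'],manip.state()['contact_force'])
E
```

```text
at [430.9 304.1  13.5] yaw 176.3 -> shift [ 0.4 -0.1  1.5] roll -0.0
72.20849990844727 [-0.04240663 -0.32578512 -3.10197739]
```

Call:
move_arm:
  rows:
    - {"x":0,"y":0,"z":1.5,"roll":0}
    - {"x":0,"y":0,"z":1.5,"roll":0}
    - {"x":0,"y":0,"z":1.5,"roll":0}

```text
clock: 8.5
position: [430.7, 304.0, 11.9]
eef_rot: [0.032, 0.999, 0.0, 0.0]
contact_force: [0.3, -0.2, -3.2]
width: 32.0
grasp_force: 72.2
```

Call:
move_arm:
  rows:
    - {"x":0,"y":0,"z":1,"roll":0}
    - {"x":0,"y":0,"z":1,"roll":0}
    - {"x":0,"y":0,"z":1,"roll":0}
    - {"x":0,"y":0,"z":0,"roll":0}
    - {"x":0,"y":0,"z":0,"roll":0}
  grip: 0.6

```text
clock: 8.92
position: [431.0, 304.2, 12.2]
eef_rot: [0.032, 0.999, 0.0, 0.0]
contact_force: [0.5, -1.0, -0.2]
width: 51.3
grasp_force: 0.0
```

Call:
move_arm:
  rows:
    - {"x":0,"y":0,"z":-10,"roll":0}
    - {"x":0,"y":0,"z":-30,"roll":0}
    - {"x":0,"y":0,"z":-70,"roll":0}
    - {"x":0,"y":0,"z":-100,"roll":0}
    - {"x":0,"y":0,"z":-100,"roll":0}

```text
clock: 9.33
position: [434.5, 306.0, 118.4]
eef_rot: [0.032, 0.999, 0.003, 0.005]
contact_force: [0.7, 2.0, -0.2]
width: 51.1
grasp_force: 0.0
```

```bash
python3 - <<'E'
from h import *
p,C=shot('wrist','w5.png')
go(481.5,424,80,82.2)
E
```

```text
at [433.4 305.4 115.9] yaw 176.3 -> shift [-40.1 121.3  36.7] roll 1.642
```

View pics/w5.png

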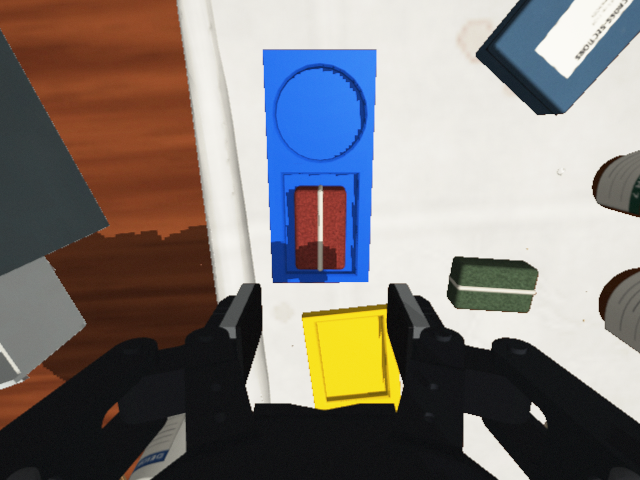

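Red lies flat inside the rectangular recess at px (320,228). Green is next.

Call:
move_arm:
  rows:
    - {"x":-8,"y":25,"z":0,"roll":0.12}
    - {"x":-16,"y":50,"z":0,"roll":0.24}
    - {"x":-24,"y":75,"z":0,"roll":0.36}
    - {"x":-32,"y":100,"z":0,"roll":0.48}
    - {"x":-40,"y":121,"z":0,"roll":0.6}

```text
clock: 9.8
position: [478.2, 423.3, 111.0]
eef_rot: [0.329, 0.944, -0.0, -0.0]
contact_force: [0.4, 0.2, 0.2]
width: 51.4
grasp_force: 0.0
```

Call:
move_arm:
  rows:
    - {"x":0,"y":0,"z":0,"roll":0.12}
    - {"x":0,"y":0,"z":0,"roll":0.24}
    - {"x":0,"y":0,"z":0,"roll":0.36}
    - {"x":0,"y":0,"z":0,"roll":0.48}
    - {"x":0,"y":0,"z":0,"roll":0.6}

```text
clock: 10.22
position: [477.6, 421.7, 110.7]
eef_rot: [0.593, 0.805, -0.001, -0.0]
contact_force: [-0.0, 0.2, 0.1]
width: 51.0
grasp_force: 0.0
```

Call:
move_arm:
  rows:
    - {"x":0,"y":0,"z":10,"roll":0.12}
    - {"x":0,"y":0,"z":20,"roll":0.24}
    - {"x":0,"y":0,"z":35,"roll":0.36}
    - {"x":0,"y":0,"z":37,"roll":0.442}
    - {"x":0,"y":0,"z":37,"roll":0.442}

```text
clock: 10.63
position: [476.8, 421.0, 72.5]
eef_rot: [0.754, 0.657, -0.002, -0.0]
contact_force: [0.6, 0.1, -1.1]
width: 51.6
grasp_force: 0.0
```

```bash
python3 - <<'E'
from h import *
p,C=shot('wrist','w6.png')
print('G',blob(p,C,(250,180,390,340),(30,40,20),(100,255,130),22))
go(481.5,424,20,82.2)
E
```

```text
G ((481.7, 426.1), (57, 33), 'long axis deg', 82.3)
at [477.5 421.5  73.5] yaw 82.3 -> shift [ 3.1  3.8 53.5] roll 0.002
```

View pics/w6.png

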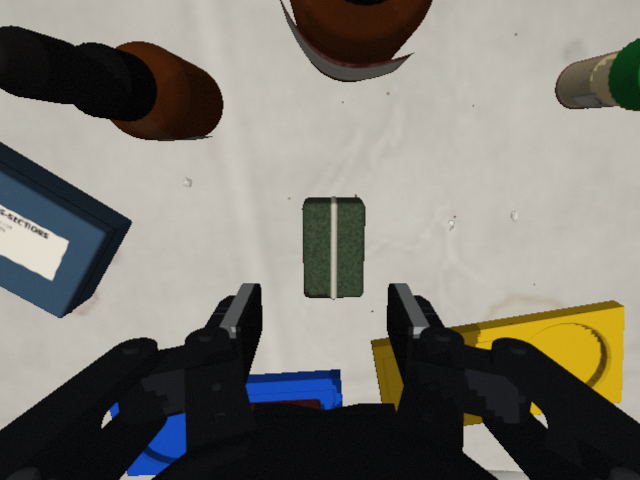

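Green is at px (334,247), aligned with the tool. Descending.

Call:
move_arm:
  rows:
    - {"x":2,"y":3,"z":20,"roll":0}
    - {"x":3,"y":3,"z":40,"roll":0}
    - {"x":3,"y":3,"z":53,"roll":0}
    - {"x":3,"y":3,"z":53,"roll":0}

```text
clock: 11.02
position: [480.0, 423.4, 19.0]
eef_rot: [0.753, 0.658, -0.002, -0.0]
contact_force: [-0.6, -0.8, -0.8]
width: 51.2
grasp_force: 0.0
```

```bash
python3 - <<'E'
from h import *
go(481.7,425,8,82.3)
E
```

```text
at [480.  423.4  19. ] yaw 82.3 -> shift [ 1.8  1.5 11. ] roll 0.0
```

Call:
move_arm:
  rows:
    - {"x":1,"y":1,"z":8,"roll":0}
    - {"x":1,"y":1,"z":11,"roll":0}
    - {"x":1,"y":1,"z":11,"roll":0}

```text
clock: 11.27
position: [483.1, 425.7, 10.8]
eef_rot: [0.753, 0.658, 0.0, 0.0]
contact_force: [0.2, -0.0, 0.3]
width: 51.4
grasp_force: 0.0
```

Call:
move_arm:
  rows:
    - {"x":0,"y":0,"z":0,"roll":0}
    - {"x":0,"y":0,"z":0,"roll":0}
    - {"x":0,"y":0,"z":0,"roll":0}
    - {"x":0,"y":0,"z":0,"roll":0}
    - {"x":0,"y":0,"z":0,"roll":0}
  grip: 0

```text
clock: 11.68
position: [483.2, 426.0, 12.0]
eef_rot: [0.753, 0.658, 0.001, -0.0]
contact_force: [-2.3, -0.0, 5.4]
width: 31.6
grasp_force: 70.8
```

Call:
move_arm:
  rows:
    - {"x":0,"y":0,"z":-4,"roll":0}
    - {"x":0,"y":0,"z":-15,"roll":0}
    - {"x":0,"y":0,"z":-45,"roll":0}
    - {"x":0,"y":0,"z":-80,"roll":0}
    - {"x":0,"y":0,"z":-90,"roll":0}

```text
clock: 12.1
position: [485.1, 427.1, 105.8]
eef_rot: [0.753, 0.657, 0.003, 0.0]
contact_force: [1.4, 0.9, -3.8]
width: 31.6
grasp_force: 71.1
```

```bash
python3 - <<'E'
from h import *
go(540.5,322.5,100,182.8);  print(manip.state()['grasp_force'],manip.state()['contact_force'])
E
```

```text
at [485.1 427.1 105.8] yaw 82.2 -> shift [-96.1  69.    5.7] roll -1.756
71.12855315208435 [ 1.44040263  0.86515436 -3.83257691]
```

Call:
move_arm:
  rows:
    - {"x":-18,"y":13,"z":0,"roll":-0.12}
    - {"x":-38,"y":27,"z":0,"roll":-0.24}
    - {"x":-58,"y":41,"z":0,"roll":-0.36}
    - {"x":-78,"y":55,"z":0,"roll":-0.48}
    - {"x":-96,"y":69,"z":0,"roll":-0.6}

```text
clock: 12.52
position: [538.1, 319.6, 100.0]
eef_rot: [0.523, 0.852, -0.001, -0.0]
contact_force: [-0.5, -0.6, -4.5]
width: 31.7
grasp_force: 71.0
```

Call:
move_arm:
  rows:
    - {"x":0,"y":0,"z":0,"roll":-0.12}
    - {"x":0,"y":0,"z":0,"roll":-0.24}
    - {"x":0,"y":0,"z":0,"roll":-0.36}
    - {"x":0,"y":0,"z":0,"roll":-0.48}
    - {"x":0,"y":0,"z":0,"roll":-0.6}

```text
clock: 12.93
position: [537.9, 320.6, 99.9]
eef_rot: [0.248, 0.969, -0.0, -0.0]
contact_force: [0.1, 0.6, -5.1]
width: 32.0
grasp_force: 71.1
```

Call:
move_arm:
  rows:
    - {"x":0,"y":0,"z":10,"roll":-0.12}
    - {"x":0,"y":0,"z":25,"roll":-0.24}
    - {"x":0,"y":0,"z":40,"roll":-0.36}
    - {"x":0,"y":0,"z":50,"roll":-0.48}
    - {"x":0,"y":0,"z":60,"roll":-0.556}

```text
clock: 13.35
position: [537.4, 320.6, 39.1]
eef_rot: [-0.027, 1.0, -0.0, -0.001]
contact_force: [0.3, 0.7, -4.8]
width: 31.6
grasp_force: 71.0
```

Call:
move_arm:
  rows:
    - {"x":0,"y":0,"z":0,"roll":0}
    - {"x":0,"y":0,"z":0,"roll":0}

```text
clock: 13.52
position: [537.3, 320.6, 39.7]
eef_rot: [-0.024, 1.0, -0.0, -0.001]
contact_force: [0.1, -0.2, -5.4]
width: 32.0
grasp_force: 70.9
```

```bash
python3 - <<'E'
from h import *
p,C=shot('wrist','w7.png')
go(540.5,322.5,16,182.8);  print(manip.state()['grasp_force'],manip.state()['contact_force'])
E
```

```text
at [538.1 321.   40.5] yaw -177.3 -> shift [-2.5  1.4 24.5] roll -0.002
70.95216035842896 [ 0.04438493 -1.3748995  -5.69926908]
```

View pics/w7.png

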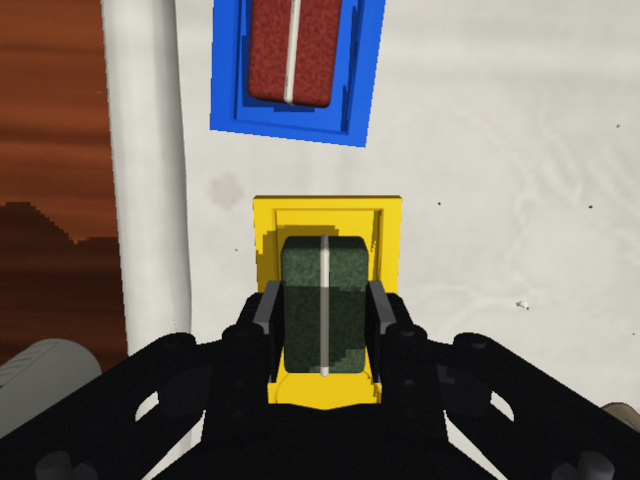

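Green is aligned over the yellow recess at px (325,305), so I'm lowering it.

Call:
move_arm:
  rows:
    - {"x":-2,"y":1,"z":10,"roll":0}
    - {"x":-2,"y":1,"z":20,"roll":0}
    - {"x":-2,"y":1,"z":24,"roll":0}
    - {"x":-2,"y":1,"z":25,"roll":0}
    - {"x":-2,"y":1,"z":25,"roll":0}

```text
clock: 13.98
position: [539.9, 322.0, 15.4]
eef_rot: [-0.024, 1.0, -0.0, -0.0]
contact_force: [-0.4, -0.2, -6.2]
width: 31.9
grasp_force: 71.0
```

```bash
python3 - <<'E'
from h import *
go(540.5,322.5,14.5,182.8);  print(manip.state()['grasp_force'],manip.state()['contact_force'])
E
```

```text
at [539.9 322.   15.4] yaw -177.2 -> shift [-0.6  0.4  0.9] roll 0.0
71.02138996124268 [-0.36027319 -0.18747541 -6.2182559 ]
```

Call:
move_arm:
  rows:
    - {"x":0,"y":0,"z":1.5,"roll":0}
    - {"x":0,"y":0,"z":1.5,"roll":0}
    - {"x":0,"y":0,"z":1.5,"roll":0}

```text
clock: 14.23
position: [540.2, 322.2, 15.0]
eef_rot: [-0.025, 1.0, 0.0, 0.0]
contact_force: [-2.2, -2.2, 2.2]
width: 31.5
grasp_force: 71.8
```

Call:
move_arm:
  rows:
    - {"x":0,"y":0,"z":0.5,"roll":0}
    - {"x":0,"y":0,"z":0.5,"roll":0}
    - {"x":0,"y":0,"z":0,"roll":0}
    - {"x":0,"y":0,"z":0,"roll":0}
    - {"x":0,"y":0,"z":0,"roll":0}
  grip: 0.6

```text
clock: 14.65
position: [540.6, 322.4, 14.5]
eef_rot: [-0.025, 1.0, 0.0, 0.0]
contact_force: [1.3, 0.3, 0.2]
width: 51.0
grasp_force: 0.0
```

Call:
move_arm:
  rows:
    - {"x":0,"y":0,"z":-10,"roll":0}
    - {"x":0,"y":0,"z":-40,"roll":0}
    - {"x":0,"y":0,"z":-80,"roll":0}
    - {"x":0,"y":0,"z":-120,"roll":0}
    - {"x":0,"y":0,"z":-160,"roll":0}

```text
clock: 15.07
position: [539.8, 322.0, 176.6]
eef_rot: [-0.025, 1.0, 0.0, -0.0]
contact_force: [1.2, 1.0, -0.1]
width: 51.4
grasp_force: 0.0
```

```bash
python3 - <<'E'
from h import *
p,C=shot('wrist','w8.png')
go(608,176,175,90)
p,C=shot('side')
for n in names[2:4]: print(n,[(w(C,d['at']).round(0).tolist(),round(d['conf'],2)) for d in manip.spot_point(p,n)[:3]])
E
```

```text
at [544.1 324.  186. ] yaw -177.2 -> shift [ -56.4 -151.    11. ] roll 1.62
loupe [([680.0, 175.0, -1.0], 0.73), ([432.0, 303.0, 6.0], 0.43)]
white_bottle [([602.0, 178.0, 0.0], 0.92)]
```

View pics/w8.png

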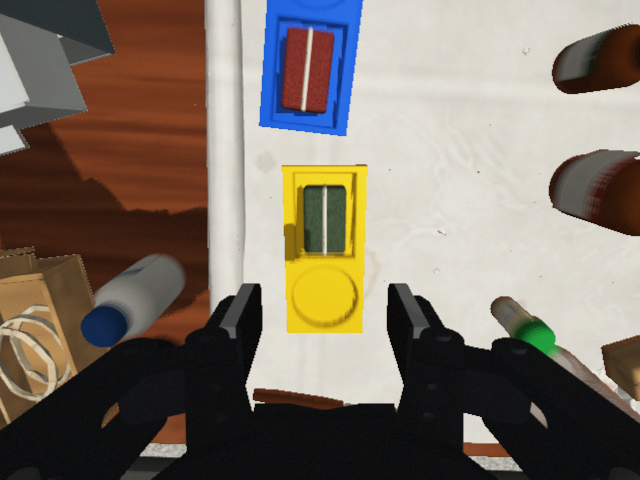

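Both weights lie in their recesses: red at px (308,70), green at (325,220). Now over the white bottle, keeping this yaw so the fingers close along y and the loupe stays clear.

Call:
move_arm:
  rows:
    - {"x":-11,"y":-30,"z":-5,"roll":0}
    - {"x":-22,"y":-60,"z":-5,"roll":0}
    - {"x":-33,"y":-90,"z":-5,"roll":0}
    - {"x":-44,"y":-120,"z":-5,"roll":0}
    - {"x":-53,"y":-149,"z":-5,"roll":0}
  grip: 0.8

```text
clock: 15.68
position: [599.8, 174.3, 177.4]
eef_rot: [-0.025, 1.0, -0.0, -0.002]
contact_force: [0.9, -0.3, 0.7]
width: 68.6
grasp_force: 0.0
```

Call:
move_arm:
  rows:
    - {"x":0,"y":0,"z":0,"roll":0}
    - {"x":0,"y":0,"z":0,"roll":0}
    - {"x":0,"y":0,"z":0,"roll":0}

```text
clock: 15.93
position: [599.4, 175.9, 177.9]
eef_rot: [-0.024, 1.0, 0.0, -0.001]
contact_force: [0.3, 0.3, -0.2]
width: 68.2
grasp_force: 0.0
```

```bash
python3 - <<'E'
from h import *
p,C=shot('wrist','w9.png')
print('cap',blob(p,C,(200,100,450,330),(100,120,40),(125,255,255),102))
for n in ('white_bottle','loupe'): print(n,[(w(C,d['at']).round(0).tolist(),round(d['conf'],2)) for d in manip.spot_point(p,n)[:3]])
go(606,177,150,-177.2)
E
```

```text
cap ((601.4, 177.5), (29, 25), 'long axis deg', 2.8)
white_bottle [([607.0, 173.0, 3.0], 0.91)]
loupe [([688.0, 168.0, 2.0], 0.9)]
at [599.7 177.  178.8] yaw -177.1 -> shift [-6.3 -0.4 28.8] roll 0.002
```

View pics/w9.png

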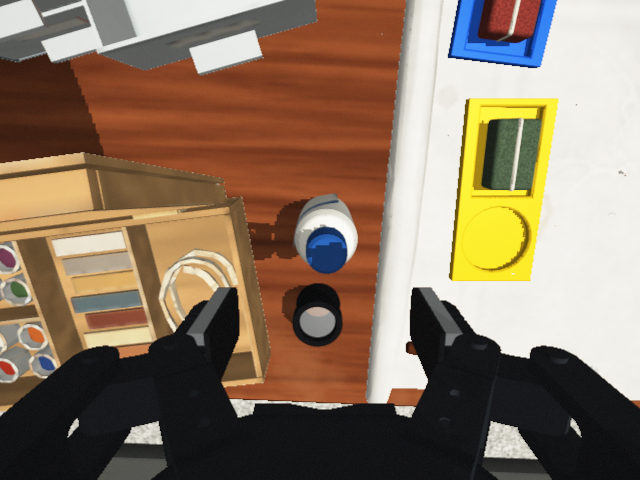

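The bottle cap is at px (327,250) and the loupe at (318,315). The box edge is left of x≈265 px, clear of the fingers' path. Descending on the bottle body.

Call:
move_arm:
  rows:
    - {"x":-4,"y":0,"z":30,"roll":0}
    - {"x":-4,"y":0,"z":65,"roll":0}
    - {"x":-4,"y":0,"z":100,"roll":0}
    - {"x":-4,"y":0,"z":125,"roll":0}
    - {"x":-4,"y":0,"z":138,"roll":0}

```text
clock: 16.5
position: [601.3, 177.0, 37.3]
eef_rot: [-0.026, 1.0, -0.0, -0.003]
contact_force: [-0.6, 0.5, -0.2]
width: 68.5
grasp_force: 0.0
```

Call:
move_arm:
  rows:
    - {"x":0,"y":0,"z":0,"roll":0}
    - {"x":0,"y":0,"z":0,"roll":0}

```text
clock: 16.67
position: [603.5, 177.0, 40.7]
eef_rot: [-0.025, 1.0, -0.0, -0.001]
contact_force: [0.3, -0.3, 0.2]
width: 68.5
grasp_force: 0.0
```

```bash
python3 - <<'E'
from h import *
go(604,177,41,-177.2);print(manip.state()['contact_force'])
E
```

```text
at [603.5 177.   40.7] yaw -177.1 -> shift [-0.5 -0.  -0.3] roll 0.002
[ 0.29350781 -0.27998342  0.22787001]
```

Call:
move_arm:
  rows:
    - {"x":0,"y":0,"z":0,"roll":0}
    - {"x":0,"y":0,"z":0,"roll":0}
    - {"x":0,"y":0,"z":0,"roll":0}
    - {"x":0,"y":0,"z":0,"roll":0}
    - {"x":0,"y":0,"z":0,"roll":0}
  grip: 0.2
  grip_force: 30

```text
clock: 17.08
position: [606.1, 176.8, 43.3]
eef_rot: [-0.025, 1.0, 0.001, 0.002]
contact_force: [0.3, 1.3, 5.9]
width: 43.9
grasp_force: 31.3
```

Call:
move_arm:
  rows:
    - {"x":0,"y":0,"z":-5,"roll":0}
    - {"x":0,"y":0,"z":-15,"roll":0}
    - {"x":0,"y":0,"z":-30,"roll":0}
    - {"x":0,"y":0,"z":-45,"roll":0}
    - {"x":0,"y":0,"z":-55,"roll":0}

```text
clock: 17.5
position: [604.8, 176.0, 98.1]
eef_rot: [-0.025, 1.0, -0.0, 0.0]
contact_force: [-0.1, -0.1, -0.9]
width: 43.7
grasp_force: 30.9
```

```bash
python3 - <<'E'
from h import *
go(614.5,326.1,96,-177.2);s=manip.state();print(s['contact_force'],s['width'],s['grasp_force'])
p,C=shot('wrist','w10.png')
E
```

```text
at [604.8 176.   98.1] yaw -177.2 -> shift [-17.  149.4   2.1] roll 0.0
[-0.10683212 -0.12414746 -0.90260729] 43.70393682697034 30.878480511091766
```

View pics/w10.png

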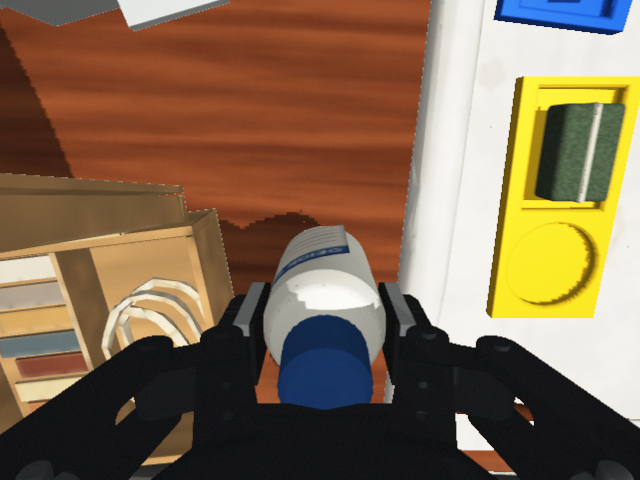

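The bottle is held upright, width 43.7 mm. Carrying it to the yellow round recess.

Call:
move_arm:
  rows:
    - {"x":-3,"y":25,"z":0,"roll":0}
    - {"x":-7,"y":58,"z":0,"roll":0}
    - {"x":-11,"y":92,"z":0,"roll":0}
    - {"x":-15,"y":124,"z":0,"roll":0}
    - {"x":-17,"y":146,"z":0,"roll":0}

```text
clock: 17.97
position: [614.0, 325.5, 96.1]
eef_rot: [-0.025, 1.0, 0.0, -0.0]
contact_force: [0.1, 0.1, -1.4]
width: 43.4
grasp_force: 31.0
```

Call:
move_arm:
  rows:
    - {"x":0,"y":3,"z":10,"roll":0}
    - {"x":0,"y":3,"z":25,"roll":0}
    - {"x":0,"y":3,"z":35,"roll":0}
    - {"x":0,"y":3,"z":35,"roll":0}

```text
clock: 18.3
position: [611.7, 324.3, 57.8]
eef_rot: [-0.024, 1.0, -0.001, -0.003]
contact_force: [0.2, -0.9, -2.5]
width: 43.4
grasp_force: 31.0
```

```bash
python3 - <<'E'
from h import *
go(614.5,326.1,46,-177.2);s=manip.state();print(s['contact_force'],s['width'],s['grasp_force'])
p,C=shot('top'); cv2.imwrite('pics/t2.png',cv2.resize(np.array(p['pixels'])[140:260,300:460,::-1],None,fx=5,fy=5))
E
```

```text
at [611.7 324.3  57.8] yaw -177.2 -> shift [-2.9  1.7 11.7] roll -0.0
[ 0.18198625 -0.93408151 -2.47542534] 43.377257918944956 31.023886944094556
```

View pics/t2.png

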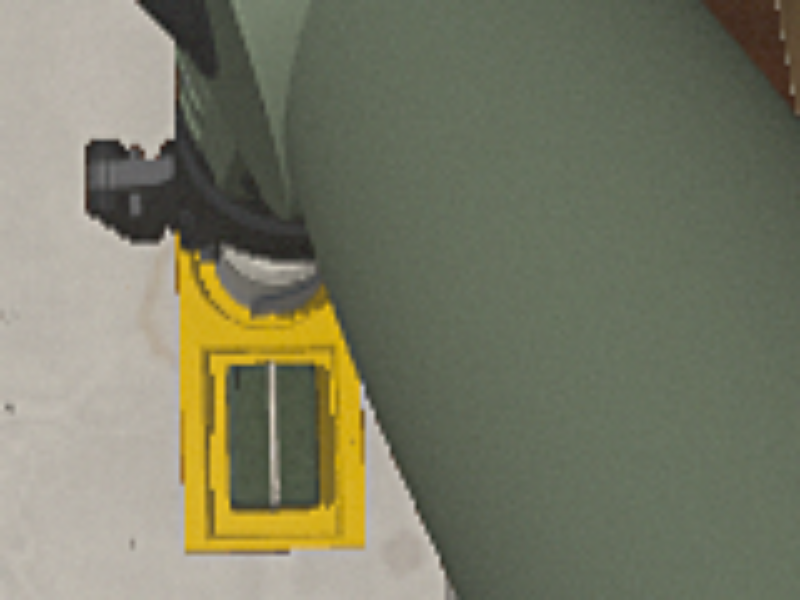

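The bottle base sits within the round recess (crop px (265,290), ring below it). Continuing down.

Call:
move_arm:
  rows:
    - {"x":-1.5,"y":1,"z":3,"roll":0}
    - {"x":-1.5,"y":1,"z":6,"roll":0}
    - {"x":-1.5,"y":1,"z":9,"roll":0}
    - {"x":-1.5,"y":1,"z":9,"roll":0}
    - {"x":-1.5,"y":1,"z":9,"roll":0}

```text
clock: 18.77
position: [615.6, 326.7, 52.4]
eef_rot: [-0.024, 1.0, 0.0, 0.0]
contact_force: [0.2, 0.8, -1.2]
width: 43.5
grasp_force: 31.1
```

```bash
python3 - <<'E'
from h import *
go(614.5,326.1,46,-177.2);s=manip.state();print(s['contact_force'],s['width'],s['grasp_force'])
E
```

```text
at [615.6 326.7  52.4] yaw -177.2 -> shift [ 1.2 -0.6  6.4] roll 0.0
[ 0.18452687  0.75647505 -1.16878035] 43.47574877437622 31.05212304602901
```

Call:
move_arm:
  rows:
    - {"x":0.5,"y":0,"z":3,"roll":0}
    - {"x":0.5,"y":0,"z":5,"roll":0}
    - {"x":0.5,"y":0,"z":5,"roll":0}
    - {"x":0.5,"y":0,"z":5,"roll":0}

```text
clock: 19.1
position: [614.9, 326.8, 47.1]
eef_rot: [-0.025, 1.0, -0.0, -0.0]
contact_force: [0.4, -0.4, -1.0]
width: 43.5
grasp_force: 31.1
```

Call:
move_arm:
  rows:
    - {"x":0,"y":0,"z":1.5,"roll":0}
    - {"x":0,"y":0,"z":1.5,"roll":0}
    - {"x":0,"y":0,"z":1.5,"roll":0}

```text
clock: 19.35
position: [615.6, 327.0, 46.3]
eef_rot: [-0.025, 1.0, 0.0, 0.001]
contact_force: [1.0, -1.0, 1.0]
width: 43.6
grasp_force: 31.3
```

```bash
python3 - <<'E'
from h import *
go(614.5,326.1,44,-177.2);s=manip.state();print(s['contact_force'],s['width'],s['grasp_force'])
E
```

```text
at [615.6 327.   46.3] yaw -177.2 -> shift [ 1.2 -0.9  2.3] roll 0.0
[ 0.96176994 -0.98210819  1.04556073] 43.58135811358526 31.314767403600854
```

Call:
move_arm:
  rows:
    - {"x":0,"y":0,"z":0.5,"roll":0}
    - {"x":0,"y":0,"z":0,"roll":0}
    - {"x":0,"y":0,"z":0,"roll":0}
    - {"x":0,"y":0,"z":0,"roll":0}
    - {"x":0,"y":0,"z":0,"roll":0}
  grip: 0.8

```text
clock: 19.77
position: [615.0, 326.9, 45.7]
eef_rot: [-0.025, 1.0, 0.0, -0.0]
contact_force: [0.3, -0.3, -0.1]
width: 68.3
grasp_force: 0.0
```

Call:
move_arm:
  rows:
    - {"x":0,"y":0,"z":-20,"roll":0}
    - {"x":0,"y":0,"z":-55,"roll":0}
    - {"x":0,"y":0,"z":-90,"roll":0}
    - {"x":0,"y":0,"z":-120,"roll":0}
    - {"x":0,"y":0,"z":-130,"roll":0}

```text
clock: 20.18
position: [617.5, 327.9, 181.7]
eef_rot: [-0.025, 1.0, 0.001, 0.004]
contact_force: [0.6, 0.6, 1.2]
width: 68.9
grasp_force: 0.0
```

```bash
python3 - <<'E'
from h import *
p,C=shot('side','s3.png')
go(684,174,150,-177.2)
print([(w(C,d['at']).round(0).tolist(),round(d['conf'],2)) for d in manip.spot_point(p,'white_bottle')[:3]])
p,C=shot('top'); print(ray(p,C,457,125,50).round(),ray(p,C,477,215,50).round())
E
```

```text
at [617.7 328.  181.8] yaw -177.2 -> shift [ -58.3 -157.2   31.8] roll 0.0
[([616.0, 327.0, 3.0], 0.93)]
[736. 133.  50.] [565.  96.  50.]
```

View pics/s3.png

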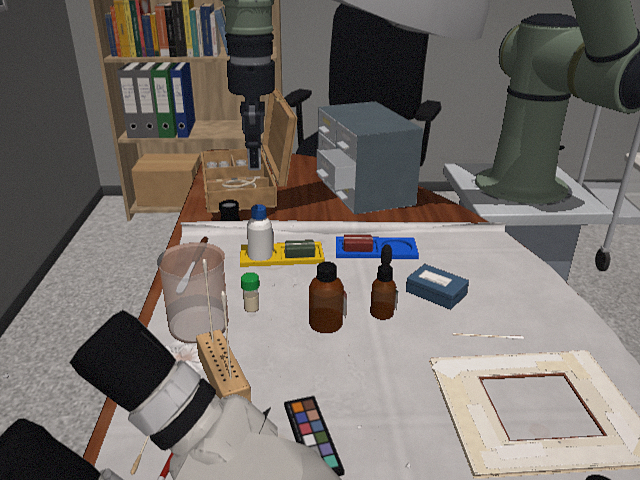

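The white bottle stands in the yellow round recess, with the network placing it at (616,327,3) and side px (260,235). For the loupe I'll turn the fingers parallel to the box wall.

Call:
move_arm:
  rows:
    - {"x":-12,"y":-32,"z":0,"roll":0.12}
    - {"x":-24,"y":-64,"z":0,"roll":0.24}
    - {"x":-36,"y":-96,"z":0,"roll":0.36}
    - {"x":-48,"y":-128,"z":0,"roll":0.48}
    - {"x":-58,"y":-157,"z":0,"roll":0.6}

```text
clock: 20.75
position: [679.8, 170.8, 172.5]
eef_rot: [0.275, 0.961, -0.001, -0.002]
contact_force: [-0.1, -0.2, -0.8]
width: 68.2
grasp_force: 0.0
```

Call:
move_arm:
  rows:
    - {"x":0,"y":0,"z":5,"roll":0.12}
    - {"x":0,"y":0,"z":15,"roll":0.24}
    - {"x":0,"y":0,"z":25,"roll":0.36}
    - {"x":0,"y":0,"z":35,"roll":0.48}
    - {"x":0,"y":0,"z":50,"roll":0.6}
  grip: 0.7

```text
clock: 21.17
position: [679.6, 172.5, 123.0]
eef_rot: [0.547, 0.837, -0.001, -0.001]
contact_force: [-0.2, -0.3, -0.7]
width: 59.7
grasp_force: 0.0
```

Call:
move_arm:
  rows:
    - {"x":0,"y":0,"z":0,"roll":0.1}
    - {"x":0,"y":0,"z":0,"roll":0.21}
    - {"x":0,"y":0,"z":0,"roll":0.21}
    - {"x":0,"y":0,"z":0,"roll":0.21}

```text
clock: 21.5
position: [679.4, 172.7, 123.3]
eef_rot: [0.628, 0.778, -0.001, -0.001]
contact_force: [-0.5, -0.2, 0.9]
width: 59.8
grasp_force: 0.0
```

```bash
python3 - <<'E'
from h import *
p,C=shot('wrist','w11.png')
for i in range(2):
  print([(w(C,d['at']).round(0).tolist(),round(d['conf'],2)) for d in manip.spot_point(p,'loupe')[:3]])
go(684,174,60,102)
# where a circle of dia 42 at top z=42 would appear for (684,174)
Ci=np.linalg.inv(C)
for pt in [(684,174,42),(684,174,0)]:
    c=Ci@np.r_[pt,1]; print(pt,p['cx']+p['fx']*c[0]/-c[2],p['cy']-p['fy']*c[1]/-c[2])
E
```

```text
[([687.0, 172.0, -0.0], 0.92)]
[([687.0, 172.0, -0.0], 0.92)]
at [680.4 172.8 125. ] yaw 102.1 -> shift [ 0.4  3.9 65. ] roll 0.002
(684, 174, 42) 333.12024447477233 242.9685192031656
(684, 174, 0) 331.97416649861793 226.32673297257526
```

View pics/w11.png

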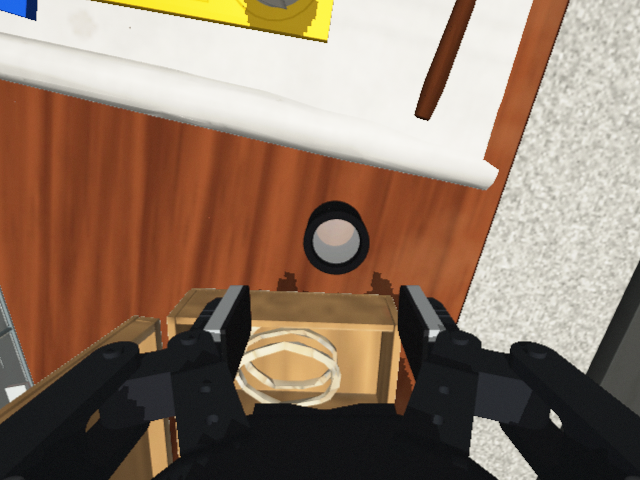

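The loupe's top ring is centred at px (336,242), which puts it at about (685,174). It's aligned and clear of the box wall. Descending.

Call:
move_arm:
  rows:
    - {"x":1,"y":3,"z":25,"roll":0}
    - {"x":1,"y":5,"z":55,"roll":0}
    - {"x":1,"y":5,"z":85,"roll":0}
    - {"x":1,"y":5,"z":100,"roll":0}
    - {"x":1,"y":5,"z":105,"roll":0}

```text
clock: 22.07
position: [682.7, 174.5, 16.9]
eef_rot: [0.629, 0.778, -0.002, -0.002]
contact_force: [-1.3, 0.4, 0.5]
width: 59.9
grasp_force: 0.0
```

Call:
move_arm:
  rows:
    - {"x":0,"y":0,"z":0,"roll":0}
    - {"x":0,"y":0,"z":0,"roll":0}

```text
clock: 22.23
position: [686.1, 175.0, 21.6]
eef_rot: [0.629, 0.777, 0.0, 0.0]
contact_force: [0.8, 0.3, -0.6]
width: 59.7
grasp_force: 0.0
```

```bash
python3 - <<'E'
from h import *
go(685,174.3,13,102);print(manip.state()['contact_force'])
E
```

```text
at [686.1 175.   21.6] yaw 102.1 -> shift [-0.5 -1.2  8.6] roll 0.001
[ 0.75904252  0.25996573 -0.5613124 ]
```

Call:
move_arm:
  rows:
    - {"x":0,"y":-0.5,"z":5,"roll":0}
    - {"x":0,"y":-0.5,"z":8,"roll":0}
    - {"x":0,"y":-0.5,"z":8,"roll":0}
    - {"x":0,"y":-0.5,"z":8,"roll":0}

```text
clock: 22.57
position: [685.1, 174.9, 13.3]
eef_rot: [0.629, 0.777, 0.0, 0.0]
contact_force: [-1.3, 1.0, 0.6]
width: 59.6
grasp_force: 0.0
```

Call:
move_arm:
  rows:
    - {"x":0,"y":0,"z":0,"roll":0}
    - {"x":0,"y":0,"z":0,"roll":0}
    - {"x":0,"y":0,"z":0,"roll":0}
    - {"x":0,"y":0,"z":0,"roll":0}
    - {"x":0,"y":0,"z":0,"roll":0}
  grip: 0.2
  grip_force: 25

```text
clock: 22.98
position: [685.4, 174.9, 13.4]
eef_rot: [0.629, 0.777, 0.0, 0.0]
contact_force: [-0.1, 1.0, 3.4]
width: 40.5
grasp_force: 25.4
```

Call:
move_arm:
  rows:
    - {"x":0,"y":0,"z":-4,"roll":0}
    - {"x":0,"y":0,"z":-12,"roll":0}
    - {"x":0,"y":0,"z":-30,"roll":0}
    - {"x":0,"y":0,"z":-50,"roll":0}
    - {"x":0,"y":0,"z":-60,"roll":0}

```text
clock: 23.4
position: [686.0, 175.0, 75.4]
eef_rot: [0.629, 0.777, 0.001, 0.001]
contact_force: [-0.1, 0.2, -0.1]
width: 40.4
grasp_force: 25.4
```

```bash
python3 - <<'E'
from h import *
s=manip.state();print(s['contact_force'],s['width'],s['grasp_force'])
go(600,220,160,102); go(356.7,308.8,160,176)
p,C=shot('wrist','w12.png')
E
```

```text
[-0.14776719  0.18850417 -0.11249768] 40.449685871923556 25.400168984779157
at [686.  175.   75.4] yaw 102.0 -> shift [ 61.9 -74.5 -84.8] roll 0.001
at [686.  175.   75.4] yaw 102.0 -> shift [ 199.5 -294.   -85.4] roll -1.291
```

View pics/w12.png

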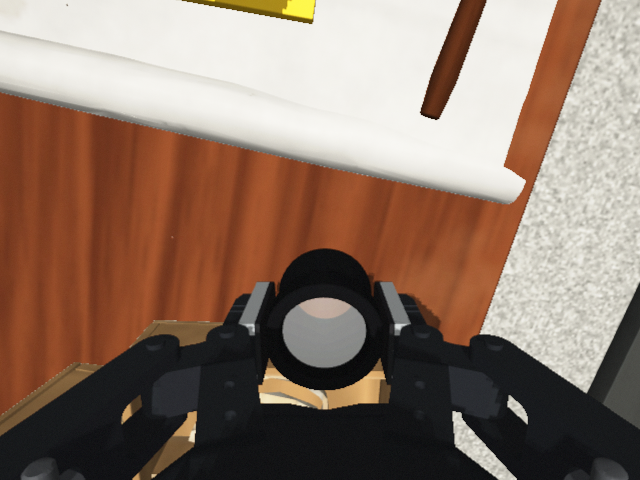

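The loupe is held upright at px (325,330), width 40 mm. Lifting it and carrying it to the blue round recess.

Call:
move_arm:
  rows:
    - {"x":0,"y":0,"z":-35,"roll":0}
    - {"x":5,"y":-8,"z":-70,"roll":0}
    - {"x":20,"y":-29,"z":-95,"roll":0}
    - {"x":40,"y":-59,"z":-105,"roll":0}
    - {"x":60,"y":-88,"z":-105,"roll":0}

```text
clock: 23.87
position: [587.6, 215.5, 180.8]
eef_rot: [0.63, 0.777, 0.002, 0.002]
contact_force: [-0.3, 0.4, -0.7]
width: 40.2
grasp_force: 25.7
```

Call:
move_arm:
  rows:
    - {"x":20,"y":-29,"z":0,"roll":-0.12}
    - {"x":40,"y":-59,"z":0,"roll":-0.24}
    - {"x":60,"y":-89,"z":0,"roll":-0.36}
    - {"x":80,"y":-119,"z":0,"roll":-0.48}
    - {"x":100,"y":-148,"z":0,"roll":-0.6}

```text
clock: 24.28
position: [418.6, 282.3, 177.4]
eef_rot: [0.369, 0.93, -0.0, -0.0]
contact_force: [0.3, 0.7, -0.5]
width: 40.2
grasp_force: 25.7
```

```bash
python3 - <<'E'
from h import *
go(356.7,308.8,100,176)
E
```

```text
at [418.6 282.3 177.4] yaw 136.7 -> shift [ 63.3 -23.1  77.4] roll -0.685
```

Call:
move_arm:
  rows:
    - {"x":15,"y":-5,"z":5,"roll":-0.12}
    - {"x":30,"y":-10,"z":20,"roll":-0.24}
    - {"x":45,"y":-15,"z":40,"roll":-0.36}
    - {"x":58,"y":-21,"z":60,"roll":-0.48}
    - {"x":63,"y":-23,"z":77,"roll":-0.6}

```text
clock: 24.7
position: [356.7, 308.9, 99.5]
eef_rot: [0.077, 0.997, -0.0, -0.001]
contact_force: [-0.5, -1.5, -0.8]
width: 40.2
grasp_force: 25.7
```

Call:
move_arm:
  rows:
    - {"x":0,"y":0,"z":15,"roll":-0.085}
    - {"x":0,"y":0,"z":30,"roll":-0.085}
    - {"x":0,"y":0,"z":40,"roll":-0.085}
    - {"x":0,"y":0,"z":40,"roll":-0.085}
    - {"x":0,"y":0,"z":40,"roll":-0.085}

```text
clock: 25.12
position: [358.7, 308.5, 60.3]
eef_rot: [0.038, 0.999, -0.0, -0.001]
contact_force: [-0.4, 0.1, -0.9]
width: 40.8
grasp_force: 25.7
```

```bash
python3 - <<'E'
from h import *
go(356.7,308.8,25,176);s=manip.state();print(s['contact_force'],s['width'],s['grasp_force'])
E
```

```text
at [358.7 308.5  60.3] yaw 175.7 -> shift [ 1.9  0.2 35.3] roll -0.006
[-0.36607946  0.07058856 -0.93434325] 40.845088917140814 25.656154661555775
```

Call:
move_arm:
  rows:
    - {"x":1.5,"y":0,"z":12,"roll":0}
    - {"x":1.5,"y":0,"z":25,"roll":0}
    - {"x":1.5,"y":0,"z":33,"roll":0}
    - {"x":1.5,"y":0,"z":36,"roll":0}
    - {"x":1.5,"y":0,"z":36,"roll":0}

```text
clock: 25.53
position: [357.6, 308.9, 24.6]
eef_rot: [0.038, 0.999, -0.0, -0.0]
contact_force: [-0.1, 0.3, -0.4]
width: 40.5
grasp_force: 25.7
```

Call:
move_arm:
  rows:
    - {"x":0,"y":0,"z":3,"roll":0}
    - {"x":0,"y":0,"z":5,"roll":0}
    - {"x":0,"y":0,"z":5,"roll":0}
    - {"x":0,"y":0,"z":5,"roll":0}

```text
clock: 25.87
position: [357.9, 309.1, 20.0]
eef_rot: [0.038, 0.999, 0.0, 0.0]
contact_force: [0.3, -0.1, -0.2]
width: 40.2
grasp_force: 25.7
```

```bash
python3 - <<'E'
from h import *
go(356.7,308.8,16.4,176);s=manip.state();print(s['contact_force'],s['width'],s['grasp_force'])
E
```

```text
at [357.9 309.1  20. ] yaw 175.7 -> shift [ 1.2 -0.4  3.6] roll -0.006
[ 0.2645792  -0.08816794 -0.2129316 ] 40.23744164138758 25.674058095901273
```

Call:
move_arm:
  rows:
    - {"x":0,"y":0,"z":1.5,"roll":0}
    - {"x":0,"y":0,"z":3,"roll":0}
    - {"x":0,"y":0,"z":3.5,"roll":0}
    - {"x":0,"y":0,"z":3.5,"roll":0}

```text
clock: 26.2
position: [357.8, 309.1, 16.3]
eef_rot: [0.038, 0.999, 0.0, 0.0]
contact_force: [-0.1, 0.5, 0.2]
width: 40.2
grasp_force: 25.7
```

```bash
python3 - <<'E'
from h import *
go(356.7,308.8,16.4,176);s=manip.state();print(s['contact_force'],s['width'],s['grasp_force'])
E
```

```text
at [357.8 309.1  16.3] yaw 175.7 -> shift [ 1.1 -0.3 -0.1] roll -0.006
[-0.13422814  0.45928833  0.23407641] 40.2266906115729 25.730483660590835
```

Call:
move_arm:
  rows:
    - {"x":0,"y":0,"z":0.5,"roll":0}
    - {"x":0,"y":0,"z":0.5,"roll":0}
    - {"x":0,"y":0,"z":0,"roll":0}
    - {"x":0,"y":0,"z":0,"roll":0}
    - {"x":0,"y":0,"z":0,"roll":0}
  grip: 0.7

```text
clock: 26.62
position: [357.8, 309.0, 16.3]
eef_rot: [0.038, 0.999, 0.0, 0.0]
contact_force: [0.4, 0.2, -0.3]
width: 59.7
grasp_force: 0.0
```

Call:
move_arm:
  rows:
    - {"x":0,"y":0,"z":-10,"roll":0}
    - {"x":0,"y":0,"z":-40,"roll":0}
    - {"x":0,"y":0,"z":-80,"roll":0}
    - {"x":0,"y":0,"z":-120,"roll":0}
    - {"x":0,"y":0,"z":-160,"roll":0}

```text
clock: 27.03
position: [357.2, 308.6, 177.9]
eef_rot: [0.038, 0.999, -0.0, -0.0]
contact_force: [0.6, 0.9, -0.9]
width: 59.6
grasp_force: 0.0
```

Call:
move_arm:
  rows:
    - {"x":0,"y":0,"z":-40,"roll":0}
    - {"x":0,"y":0,"z":-80,"roll":0}
    - {"x":0,"y":0,"z":-100,"roll":0}
    - {"x":0,"y":0,"z":-100,"roll":0}
    - {"x":0,"y":0,"z":-100,"roll":0}

```text
clock: 27.45
position: [358.4, 309.4, 277.4]
eef_rot: [0.038, 0.999, 0.001, 0.001]
contact_force: [-0.0, 0.5, -0.9]
width: 59.9
grasp_force: 0.0
```

```bash
python3 - <<'E'
from h import *
for c in ('side','wrist'):
    p,C=shot(c)
    if c=='side': cv2.imwrite('pics/s4.png',cv2.resize(np.array(p['pixels'])[190:280,225:425,::-1],None,fx=4,fy=4))
    for n in names[:4]: print(n,[(w(C,d['at']).round(0).tolist(),round(d['conf'],2)) for d in manip.spot_point(p,n)[:2]])
E
```

```text
red_weight [([431.0, 302.0, 4.0], 0.95)]
green_weight [([540.0, 320.0, 2.0], 0.59)]
loupe [([355.0, 309.0, 2.0], 0.93)]
white_bottle [([614.0, 331.0, 3.0], 0.83)]
red_weight []
green_weight []
loupe []
white_bottle [([618.0, 322.0, 5.0], 0.74), ([506.0, 537.0, -0.0], 0.69)]
```

View pics/s4.png

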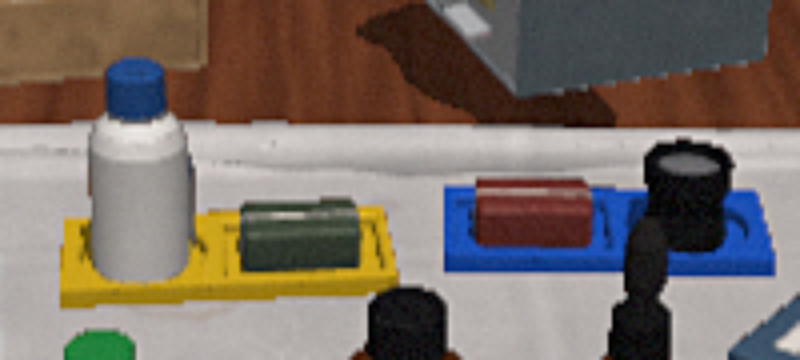

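All four things stand or lie in their recesses: bottle at crop px (140,200), green (300,235), red (530,215), loupe (690,195). Handing in.

```bash
python3 -c "
from workcell import manip
print(manip.job_done())"
```

```text
the job is handed in; nothing more can be done
None
```

I placed both kits and handed the job in at about 27.5 s: the red weight and loupe are in the blue tray, the green weight and white bottle are in the yellow tray. The last pictures show all four seated in their recesses; the hand-in returned no verdict.

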